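# Refit the filter cover of a bench-top air pump

### The job

Put the loose filter cover back on the air pump: hook its lip under the ledge at a tilt, push it in against the sprung bar as far as it goes, swing the other end down past the keeper and let it go, so that it lies flat and fully home, held under both ledge and keeper. Feel your way and do not force it: the contact forces on the pump must stay below about 60 N all told. Leave the other things on the desk where they are.

Things in the scene. Friction and masses are not known exactly. Their poses are not given: they have to be found in the camera images.
- unit: Bench-top air pump, fixed on the desk: white box 136 (x) x 170 (y, -89 to +81) mm, controls on its -x side, origin under it at desk height. Its grey top frame sits in slotted screw holes, up to 3 mm to either side along y: y values of ledge, keeper and seat are nominal and shift together. Its open filter well has a flat seat 72 mm above the desk, with side cheeks at |x| = 47.5 mm, 7 mm high.
- cover: Loose grey slotted cover, 0.12 to 0.2 kg, flat below, lying rib up on the desk, turned up to 0.85 rad against the pump; origin at the centre of its underside. Plate 90 (x) x 92 (y) x 8 mm, lip to -y, tongue to +y, in line with the underside. Lip tip to tongue tip is 117 mm but ledge and keeper leave 105.5 mm open, so it must go in tilted, lip low, about 15 to 20 degrees.
- rib (a point): Middle of the top of the cover's grip rib, at (0, 0, 34) mm in the cover's frame. The solid rib runs along the cover's x: 54 mm long, 12 mm thick in y, standing 26 mm above the plate. Grip it across its thickness.
- lip (a point): Middle of the tip of the cover's lip, at (0, -64, 2) mm in the cover's frame. The lip is 84 mm wide, 4 mm thick and stands 18 mm out of the plate.
- tongue (a point): Middle of the tip of the cover's tongue, at (0, 53, 2) mm in the cover's frame. The tongue is 84 mm wide, 4 mm thick and stands 7 mm out of the plate.
- ledge (a point): Middle of the lower edge of the ledge at the well's -y end, in the pump's frame at (0, -50.5, 81) mm, axes the pump's. The ledge is 5 mm thick; under it a slot 9 mm high and 95 mm wide runs in to -y, its floor the seat, which reaches out to y = -34 mm. The sprung bar looks out in the slot's middle (|x| < 25 mm); beside it, at |x| 27 to 48 mm, stand two solid end stops at y = -63.5 mm.
- keeper (a point): Middle of the lower edge of the fixed keeper at the well's +y end, in the pump's frame at (0, 55, 79) mm: underside 7 mm, top 12 mm above the seat. The wall under it is at y = 58.5 mm. Only in the last 1.5 mm before the lip meets the end stops does the tongue pass the keeper, closer than the frame's place is known: feel for the stops and stay pushed in.
- seat (a point): Where the cover's origin lies when it is seated: in the pump's frame at (0, 5.5, 72) mm; its axes are the pump's. Seated, the tongue's tip is at the wall under the keeper and the lip 8 mm under the ledge. The sprung bar holds it so: it slides a cover let go at the end stops 5 mm back towards +y. It looks out to y = -56.5 mm, pushes back with 3 N there and 1 N more per mm: 10 N at the end stops.
- rack: Bystander, to be left alone: orange tube rack, 112 x 248 x 50 mm, no tubes.
- beaker: Bystander, to be left alone: white open plastic beaker, 66 mm across, 73 mm tall.
- marker: Bystander, to be left alone: black marker pen lying on the desk, 132 mm long.
- carton: Bystander, to be left alone: small cream card carton, 60 x 66 x 100 mm.
- timer: Bystander, to be left alone: small white standing timer, 41 x 66 x 67 mm.
Mind the look-alikes: they are no part of the job. There is more than one size of the cover; the one meant has the size given above.

How it is judged:
By the outcome, as a careful person would: the job done as asked, in the order asked, and still so for the second after the job is handed in, with the robot touching nothing.
It also fails if it takes over 54 s, if anything falls off the work surface, if the arm or the gripper's body presses on something with over 40 N, if the wrist force passes 120 N, or if a joint passes its speed limit or range.

### The arm

A 6-joint arm with a two-finger parallel gripper is mounted at the origin on a cart in front of the work surface, level with it; the furniture and walls round the work are solid. World frame = base frame: x ahead of the robot, y to its left, z up, the work surface at z = 0. Lengths are in m, angles in rad, forces in N, time in s.
With the tool pointing down it reaches from about 0.3 to 0.875 m from the base axis. Payload 4.2 kg.
Tool frame: the origin (TCP) lies between the finger pads; the fingertips stand 14 mm ahead of it and the grasp point (between the pads) lies 5 mm behind it; z points along the fingers, y is the line along which they close (so a half turn about z gives the same grasp; the last joint's range is limited). The gripper opens to 85 mm and grips with 20 to 120 N. Pads are 22 mm wide; open, the fingers measure 114 mm over their backs; the gripper's body (76 mm by 85 mm) begins 54 mm behind the grasp point. The pads swing forward as they close: fully open they stand 13 mm farther back than shut.
Start: joints at [1.198, 0.32, 1.565, -0, 1.257, -0.02], TCP at [0.199, 0.54, 0.245] pointing down, gripper open.
Joint ranges: [-3.11, 3.11], [-0.84, 2.01], [0.21, 2.61], [-1.34, 4.49], [0.05, 2.63], [-2.56, 2.56]. Speed limits (rad/s): [2.57, 2.57, 3.14, 3.14, 3.14, 3.14].

### API

Orientations are given as a 3x3 rotation matrix whose columns are the frame's x, y, z axes.
In Python, from cell import state, optics, job, spotter gives the robot as it stands.
- The arm moves only by the tool move_arm, never from a script. Its argument "commands" is a list that holds one entry, the list of rows, each a list of 5 numbers: the closure, from 0 (fully open) to 1 (shut), then the shift along the tool's x, y, z in cm, then the turn about the tool's z in rad. In form: [[[fingers, tx, ty, tz, yaw], ...]]. A call has 1 to 20 rows; each row is the pose to reach, as a shift and turn from the pose commanded when the call began, along the tool's axes at that moment; what a row does not reach only later rows make up. A row lasts 1/12 s, in which the tool goes at most 41.7 mm and 7.16 degrees, less where a joint would pass 70% of its speed; a pose out of reach is approached as far as the arm can. A call with a gripper value outside its range is refused whole. The fingers move at their own pace and stop on an object; "newtons" is the grip in N (left out, the last holds). Time passes only in rows, so rows that repeat a pose let the fingers close. It gives the time, the measured TCP pose, the force, the opening and the grip force at its end, in the units of the state.
- state(): the state, without advancing time (a new reading comes with each control period).
- optics.read_camera(name): name is "side" or "top"; returns a dict with "pixels" (400x640x3 uint8, blue, green, red), "depth" (400x640 float32, m along the optical axis (not along the pixel's ray), 0 where there is no reading), "fx", "fy", "cx", "cy" (pixels), "position" and "orientation" of the camera in the world. Camera axes: x right, y down, z forward; pixel columns grow to the right and rows downward; lengths in m; the calibration is good to about 2 mm. A picture is of the moment at which its call begins.
- job.close_job(): hands the job in; it is judged then, once.
Trained networks look in a picture, given as the dict that the camera call returned (one of the last four; its "shot" number tells which), for a name from the list of things; names that differ only in an ending like _2 or _b are one class to them, and where a whole thing is asked for, a point or a joint stands for the part that bears it (a point fixed in the world has none). Each returns a list of dicts, best first, with "p" (0 to 1); they miss things now and then, are a little off and sometimes report something else, mostly with a low value. They report only what shows in the picture. A call takes as long as a camera call. They do not tell look-alikes from the thing itself.
- spotter.outline_of(picture, label): "pixels" (400x640 bool, what is visible of it) and "at" ([column, row] in pixels, amid what is visible of it).
The state is a dict: "time_s": time; "joints": joint angles; "joint_velocities": joint speeds; "joint_torque": joint torques, N m; "tool_pos": TCP position; "ee_rot": TCP orientation; "force": force on the tool from outside, world axes, zero at the start; "ft_torque": the same for the moment, N m; "grip_width": finger opening in m; "finger_force": force on a finger pad.
Only numpy, scipy, OpenCV 4.12 (cv2) and the standard library are available. Lean on these libraries where they do the work, as an engineer would, in place of code of your own. Each camera call takes 0.05 s, during which the arm holds its last target. There are 200 camera calls.

## Working session

There is one attempt and no reset: what is moved stays moved. The work goes in short steps, Python scripts to look and compute and a tool call to move; the robot and the scene stay as the last step left them, time stands still between calls to the robot, and variables do not carry over. Pictures are saved under pics/ and viewed, at most 10 in all, crops included, and the job is handed in when it is done.

Besides the shell and the picture viewer there is one more tool, called in YAML: its name, and indented under it one key for each argument. move_arm: Moves the arm, as the interface text tells. Its arguments: {"type":"object","properties":{"commands":{"type":"array","items":{"type":"array","items":{"type":"array","items":{"type":"number"}}}},"newtons":{"type":"number"}},"required":["commands"]}

```bash
ls; mkdir -p pics; cat > h.py <<'E'
import numpy as np, cv2
from cell import state, optics, job, spotter
def pts(pic, m=None):
    d=pic["depth"]; v,u=np.nonzero((d>0) if m is None else ((d>0)&m))
    z=d[v,u]; c=np.stack([(u-pic["cx"])*z/pic["fx"],(v-pic["cy"])*z/pic["fy"],z],1)
    return c@np.array(pic["orientation"]).T+np.array(pic["position"])
E
python3 - <<'E'
from h import *
for n in("top","side"):
    p=optics.read_camera(n); cv2.imwrite(f"pics/{n}0.png",p["pixels"])
    print(n,np.round(p["position"],3),np.round(p["orientation"],2).tolist(),p["fx"])
    for l in("cover","unit","rack","beaker","marker","carton","timer"):
        for r in spotter.outline_of(p,l):
            if r["p"]<.2: continue
            q=pts(p,r["pixels"]); print(l,round(r["p"],2),np.round(r["at"]),r["pixels"].sum(),np.round(np.median(q,0),3),np.round(np.percentile(q,2,axis=0),3),np.round(np.percentile(q,98,axis=0),3))
s=state();print({k:np.round(v,3).tolist() for k,v in s.items()})
E
```

```text
pics
top [0.429 0.266 1.026] [[-0.01, -0.99, 0.11], [-1.0, 0.01, -0.02], [0.02, -0.11, -0.99]] 406.8628275592793
cover 0.96 [285. 223.] 1518 [0.482 0.338 0.006] [ 0.441  0.282 -0.002] [0.525 0.392 0.034]
cover 0.58 [189. 252.] 779 [0.418 0.575 0.004] [ 0.386  0.537 -0.002] [0.45  0.614 0.023]
cover 0.28 [423. 202.] 4683 [0.538 0.01  0.077] [ 0.465 -0.079  0.028] [0.609 0.097 0.088]
unit 0.61 [423. 198.] 4748 [0.538 0.01  0.076] [ 0.464 -0.078  0.019] [0.612 0.097 0.088]
rack 0.78 [252. 152.] 4611 [0.654 0.418 0.049] [0.599 0.3   0.005] [0.708 0.534 0.053]
rack 0.61 [337. 266.] 263 [0.376 0.208 0.011] [0.339 0.16  0.001] [0.413 0.257 0.016]
beaker 0.91 [334. 175.] 591 [0.606 0.217 0.033] [ 0.569  0.19  -0.001] [0.628 0.247 0.073]
marker 0.79 [334. 260.] 240 [0.378 0.21  0.012] [0.339 0.16  0.007] [0.413 0.255 0.017]
marker 0.21 [420. 198.] 4740 [0.538 0.01  0.076] [ 0.465 -0.079  0.018] [0.611 0.098 0.088]
carton 0.79 [441. 122.] 1051 [ 0.71  -0.038  0.099] [ 0.677 -0.081  0.005] [ 0.752 -0.007  0.103]
timer 0.73 [209. 203.] 453 [0.531 0.522 0.046] [0.507 0.491 0.001] [0.558 0.553 0.0
[... 806 characters left out ...]
0.629 0.251 0.072]
marker 0.49 [390. 220.] 99 [0.362 0.199 0.009] [0.339 0.165 0.002] [0.386 0.23  0.014]
carton 0.61 [348. 152.] 139 [ 0.684 -0.038  0.076] [ 0.674 -0.078  0.01 ] [ 0.72  -0.025  0.101]
timer 0.77 [280. 246.] 644 [0.528 0.53  0.035] [0.506 0.498 0.001] [0.554 0.558 0.066]
{'time_s': 0.8, 'joints': [1.198, 0.32, 1.564, 0.0, 1.257, -0.02], 'joint_velocities': [0.0, -0.001, 0.001, -0.001, -0.0, 0.0], 'joint_torque': [-0.002, -41.536, -23.442, -0.0, -0.0, -0.0], 'tool_pos': [0.199, 0.54, 0.245], 'ee_rot': [[-0.938, 0.345, 0.0], [0.345, 0.938, 0.0], [0.0, 0.0, -1.0]], 'force': [0.324, -0.853, -0.093], 'ft_torque': [0.006, -0.043, -0.005], 'finger_force': 0.0, 'grip_width': 0.086}
```

```bash
python3 - <<'E'
from h import *
t=cv2.imread("pics/top0.png")
cv2.imwrite("pics/c1.png",cv2.resize(t[140:300,160:500],(799,376),interpolation=cv2.INTER_CUBIC))
s=cv2.imread("pics/side0.png")
cv2.imwrite("pics/c2.png",cv2.resize(s[130:300,260:430],(600,600),interpolation=cv2.INTER_CUBIC))
E
```

```text
(no output)
```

View pics/c1.png

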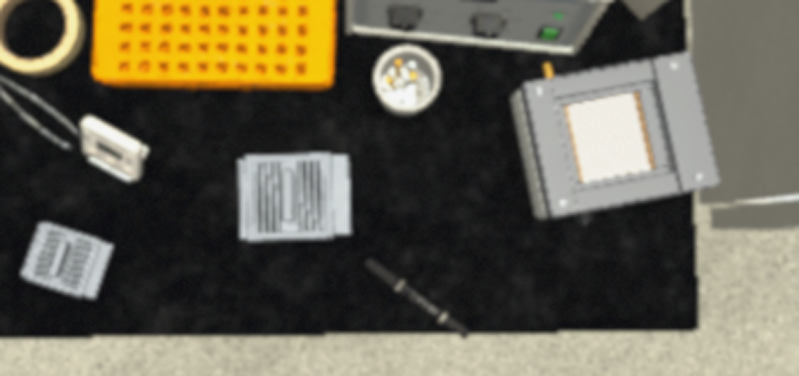

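View pics/c2.png

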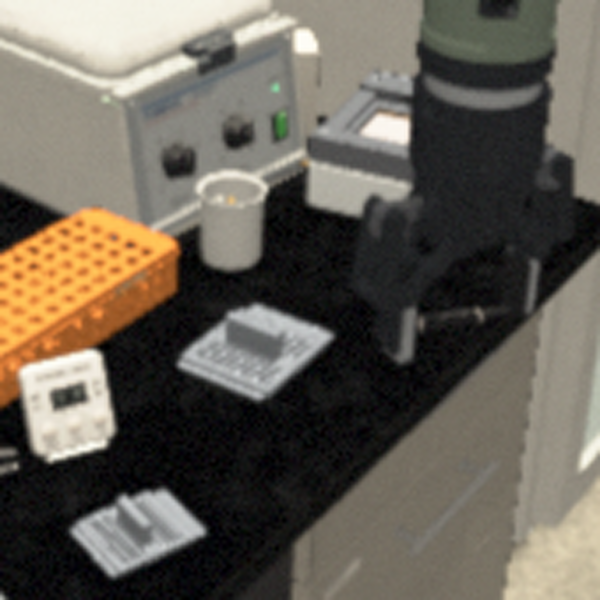

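Two covers lie on the desk. The large one is at top (285,223) and the small one at (189,252). The large one measures about 92 mm with its wide lip towards image right (world -y) and its rib top at 34 mm, so it fits the description; the small one (about 65 mm, rib at 23 mm) is the look-alike. The pump is at (423,200), with its wide ledge bar to the right and a yaw of about +0.2 rad.

```bash
cat >> h.py <<'E'
from scipy.optimize import least_squares
def rays(pic,uv):
    uv=np.asarray(uv,float); c=np.stack([(uv[:,0]-pic["cx"])/pic["fx"],(uv[:,1]-pic["cy"])/pic["fy"],np.ones(len(uv))],1)
    return c@np.array(pic["orientation"]).T
def onplane(pic,uv,z):
    r=rays(pic,uv); o=np.array(pic["position"]); return (o+r*((z-o[2])/r[:,2])[:,None])[:,:2]
def rect(q):
    (c,(w,h),a)=cv2.minAreaRect(np.float32(q*1000)); return np.round(c,1),round(w,1),round(h,1),round(a,2)
E
python3 - <<'E'
from h import *
p=optics.read_camera("top")
for l in("cover","unit"):
    r=spotter.outline_of(p,l)[0]; q=pts(p,r["pixels"])
    if l=="cover":
        v,u=np.nonzero(r["pixels"]); print("outline",rect(onplane(p,np.c_[u,v],.004)))
        k=q[q[:,2]>.026]; print("rib",len(k),np.round(np.median(k,0),4),np.round(k.mean(0),4),rect(k[:,:2]), np.round(k[:,2].max(),4))
        w=np.linalg.svd(k[:,:2]-k[:,:2].mean(0))[2][0]; print("rib dir",np.degrees(np.arctan2(w[1],w[0])))
    else:
        v,u=np.nonzero(r["pixels"])
        for lo,hi in((.068,.076),(.08,.095)):
            k=q[(q[:,2]>lo)&(q[:,2]<hi)]; print(lo,len(k),np.round(np.median(k,0),4),rect(k[:,:2]))
        # raw region
        d=pts(p); k=d[(d[:,2]>.08)&(d[:,2]<.095)&(np.abs(d[:,0]-.54)<.1)&(np.abs(d[:,1]-.01)<.12)]
        print(len(k),rect(k[:,:2]))
        w=k[:,:2]; 
        zz=d[(np.abs(d[:,0]-.54)<.12)&(np.abs(d[:,1]-.01)<.13)]; print(np.histogram(zz[:,2],np.arange(0,.105,.005)))
        np.save("pump.npy",zz)
E
```

```text
outline (array([483.6, 337.9]), 90.4, 119.2, 1.73)
rib 110 [0.4828 0.3424 0.0335] [0.483  0.3422 0.0331] (array([482.8, 342.5]), 51.5, 12.0, 2.94) 0.0386
rib dir -177.60690951171733
0.068 864 [ 0.5409 -0.0087  0.0713] (array([536.2,  23.1]), 136.2, 137.3, 10.36)
0.08 1775 [ 0.5402 -0.041   0.0845] (array([539.2,   5.8]), 136.5, 172.6, 10.5)
1779 (array([563.8,  19. ]), 189.8, 189.5, 10.55)
(array([1532,   16,   16,   25,   35,   98,   70,   89,   65,   52,   77,
         79,  668,  643,  618,  747, 1144,  714,   76,   56]), array([0.   , 0.005, 0.01 , 0.015, 0.02 , 0.025, 0.03 , 0.035, 0.04 ,
       0.045, 0.05 , 0.055, 0.06 , 0.065, 0.07 , 0.075, 0.08 , 0.085,
       0.09 , 0.095, 0.1  ]))
```

move_arm:
  commands:
    - [[0.25,-33.5,-8.8,10,1.18],[0.25,-33.5,-8.8,10,1.18],[0.25,-33.5,-8.8,10,1.18],[0.25,-33.5,-8.8,10,1.18],[0.25,-33.5,-8.8,10,1.18],[0.25,-33.5,-8.8,10,1.18],[0.25,-33.5,-8.8,10,1.18],[0.25,-33.5,-8.8,10,1.18],[0.25,-33.5,-8.8,10,1.18],[0.25,-33.5,-8.8,12,1.18],[0.25,-33.5,-8.8,14,1.18],[0.25,-33.5,-8.8,14.5,1.18],[0.25,-33.5,-8.8,14.5,1.18]]

```text
time_s: 2.03
tool_pos: [0.4818, 0.3406, 0.0987]
ee_rot: [[-0.038, 0.999, -0.003], [0.999, 0.038, -0.002], [-0.002, -0.003, -1.0]]
force: [-0.7, 0.1, -0.2]
grip_width: 0.0639
finger_force: 0.0
```

move_arm:
  commands:
    - [[0.25,0.1,0.1,3,0],[0.25,0.1,0.1,5,0],[0.25,0.1,0.1,6.5,0],[0.25,0.1,0.1,6.5,0],[0.25,0.1,0.1,6.5,0]]

```text
time_s: 2.45
tool_pos: [0.4837, 0.3429, 0.036]
ee_rot: [[-0.039, 0.999, 0.0], [0.999, 0.039, 0.0], [0.0, 0.0, -1.0]]
force: [0.3, 0.4, 0.1]
grip_width: 0.0641
finger_force: 0.0
```

```bash
python3 - <<'E'
from h import *
s=state(); print(s["tool_pos"],s["grip_width"],s["force"])
p=optics.read_camera("side"); cv2.imwrite("pics/s1.png",cv2.resize(p["pixels"][170:270,270:400],(780,600),interpolation=cv2.INTER_CUBIC))
E
```

```text
[0.48370997 0.34294432 0.03603071] 0.0640925214691385 [0.34727642 0.43455631 0.13224535]
```

View pics/s1.png

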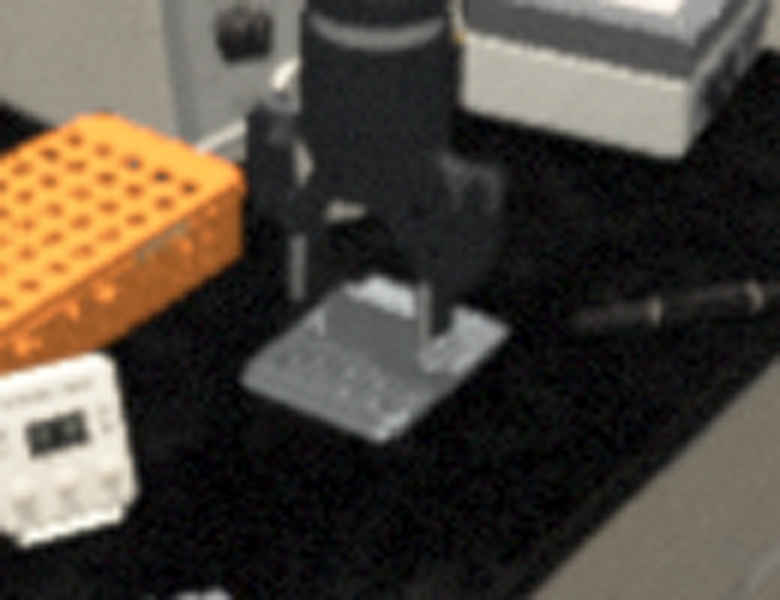

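The fingers straddle the rib ends (crop 300,290 and 425,360). The tool can only yaw, so I grip the rib lengthwise: the cover can then pivot between the pads to get its tilt.

move_arm:
  commands:
    - [[0.25,0,0,0.6,0],[0.25,0,0,1.2,0],[0.25,0,0,1.2,0],[0.5,0,0,1.2,0],[0.5,0,0,1.2,0],[0.5,0,0,1.2,0],[0.5,0,0,1.2,0],[0.5,0,0,1.2,0],[0.5,0,0,1.2,0]]
  newtons: 35

```text
time_s: 3.25
tool_pos: [0.4838, 0.3424, 0.0236]
ee_rot: [[-0.038, 0.999, 0.0], [0.999, 0.038, 0.0], [0.0, 0.0, -1.0]]
force: [-0.1, -0.5, 1.7]
grip_width: 0.0531
finger_force: 38.2
```

move_arm:
  commands:
    - [[0.5,0,0,-4,0],[0.5,0,0,-8,0],[0.5,0,0,-12,0],[0.5,0,0,-14,0],[0.5,-4,0.5,-14,0],[0.5,-8,1,-14,0],[0.5,-12,1.5,-14,-0.05],[0.5,-16,2,-14,-0.1],[0.5,-20,2.5,-14,-0.145],[0.5,-24,3,-14,-0.145],[0.5,-28,3.5,-14,-0.145],[0.5,-30,3.9,-14,-0.145],[0.5,-31.4,3.9,-14,-0.145],[0.5,-31.4,3.9,-14,-0.145],[0.5,-31.4,3.9,-14,-0.145]]

```text
time_s: 4.5
tool_pos: [0.5341, 0.0295, 0.1629]
ee_rot: [[-0.18, 0.984, -0.001], [0.984, 0.18, 0.0], [0.001, -0.001, -1.0]]
force: [-0.2, 0.4, -1.1]
grip_width: 0.0529
finger_force: 38.6
```

```bash
python3 - <<'E'
from h import *
s=state(); print(s["tool_pos"],s["grip_width"],s["force"],s["ft_torque"])
for n in ("side","top"):
    p=optics.read_camera(n)
    c=p["pixels"][110:240,320:450] if n=="side" else p["pixels"][150:260,360:490]
    cv2.imwrite(f"pics/{n}2.png",cv2.resize(c,None,fx=4.5,fy=4.5,interpolation=cv2.INTER_CUBIC))
E
python3 -c "
import cv2,numpy as np
a,b=cv2.imread('pics/side2.png'),cv2.imread('pics/top2.png');h=min(a.shape[0],b.shape[0])
i=np.hstack([a[:h],b[:h]]);cv2.imwrite('pics/b2.png',cv2.resize(i,(799,int(h*799/i.shape[1]))))"
```

```text
[0.53412353 0.02953671 0.16289948] 0.05287069878712865 [-0.18364275  0.39211729 -1.05890418] [ 0.02477527  0.03607881 -0.01669522]
```

View pics/b2.png

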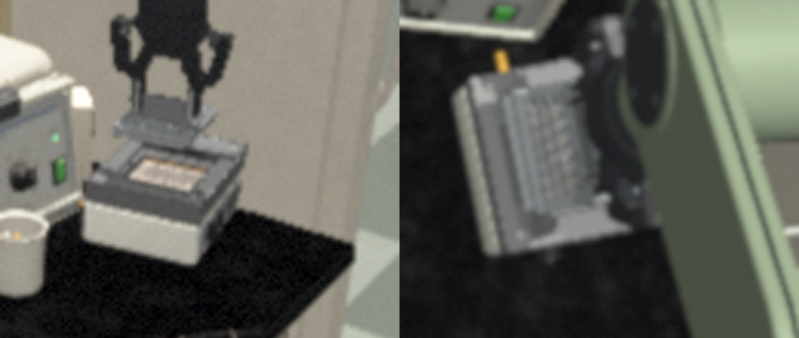

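move_arm:
  commands:
    - [[0.5,-0.1,0.07,2,0],[0.5,-0.15,0.07,4,0],[0.5,-0.15,0.07,4.8,0],[0.5,-0.15,0.07,5,0],[0.5,-0.15,0.07,5,0]]
  newtons: 30

```text
time_s: 5.02
tool_pos: [0.5352, 0.0295, 0.1129]
ee_rot: [[-0.183, 0.983, -0.001], [0.983, 0.183, 0.0], [0.0, -0.001, -1.0]]
force: [-0.2, -0.5, -2.5]
grip_width: 0.0534
finger_force: 38.5
```

move_arm:
  commands:
    - [[0.5,0,0,0.1,0],[0.5,0,0,0.2,0],[0.5,0,0,0.3,0],[0.5,0,0,0.4,0],[0.5,0,0,0.5,0],[0.5,0,0,0.6,0],[0.5,0,0,0.6,0]]

```text
time_s: 5.6
tool_pos: [0.5356, 0.0286, 0.1074]
ee_rot: [[-0.182, 0.983, 0.0], [0.983, 0.182, 0.0], [0.0, 0.0, -1.0]]
force: [0.8, -0.3, -0.5]
grip_width: 0.0531
finger_force: 38.7
```

move_arm:
  commands:
    - [[0.5,0,0,0.1,0],[0.5,0,0,0.15,0],[0.5,0,0,0.2,0],[0.5,0,0,0.2,0],[0.5,0,0,0.2,0]]
  newtons: 25

```text
time_s: 6.02
tool_pos: [0.5357, 0.0282, 0.1067]
ee_rot: [[-0.182, 0.983, 0.001], [0.983, 0.182, -0.001], [-0.001, 0.001, -1.0]]
force: [-2.2, -1.5, 7.7]
grip_width: 0.0528
finger_force: 39.6
```

```bash
python3 - <<'E'
from h import *
s=state(); print(s["tool_pos"],s["grip_width"],s["finger_force"],s["force"],s["ft_torque"])
E
```

```text
[0.53570316 0.02822835 0.10665729] 0.0528452153359516 39.6344518661499 [-2.17145577 -1.49830136  7.73836758] [-0.09324114  0.53400831  0.03985093]
```

move_arm:
  commands:
    - [[0.5,0,0,0.05,0],[0.5,0,0,0.1,0],[0.5,0,0,0.15,0],[0.5,0,0,0.2,0],[0.5,0,0,0.2,0]]
  newtons: 20

```text
time_s: 6.43
tool_pos: [0.5361, 0.0276, 0.105]
ee_rot: [[-0.183, 0.983, 0.002], [0.983, 0.183, -0.002], [-0.002, 0.002, -1.0]]
force: [-2.1, -5.6, 9.4]
grip_width: 0.053
finger_force: 40.2
```

```bash
python3 - <<'E'
from h import *
s=state(); print(s["tool_pos"],s["grip_width"],s["finger_force"],s["force"],s["ft_torque"])
p=optics.read_camera("side"); cv2.imwrite("pics/s3.png",cv2.resize(p["pixels"][125:225,335:435],(600,600),interpolation=cv2.INTER_CUBIC))
E
```

```text
[0.5360941  0.02755365 0.10502474] 0.05300351664778621 40.16062080860138 [-2.12007241 -5.56970437  9.44268849] [-0.52615221  0.46498246  0.04733902]
```

View pics/s3.png

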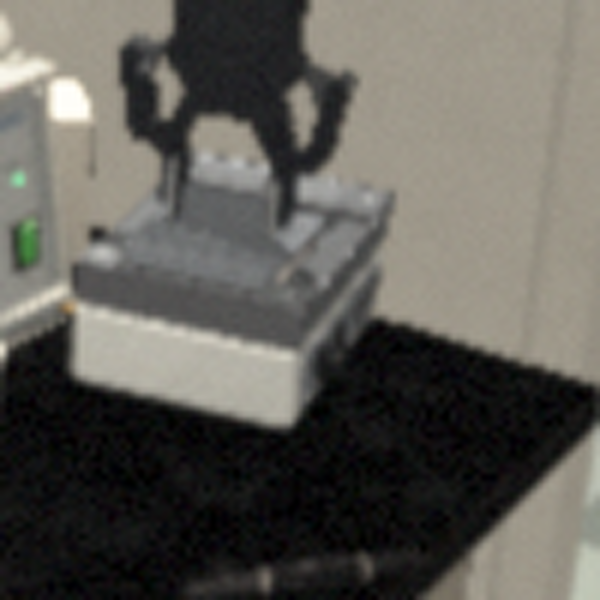

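The cover is pivoting: the force has levelled off at about 10 N while the tool sinks. The crop shows the tongue end resting on the keeper bar near (190,260). Continuing down.

move_arm:
  commands:
    - [[0.5,0,0,0.05,0],[0.5,0,0,0.1,0],[0.5,0,0,0.15,0],[0.5,0,0,0.2,0],[0.5,0,0,0.2,0]]

```text
time_s: 6.9
tool_pos: [0.5365, 0.027, 0.1033]
ee_rot: [[-0.183, 0.983, 0.003], [0.983, 0.183, -0.003], [-0.003, 0.003, -1.0]]
force: [-1.9, -7.7, 11.4]
grip_width: 0.0531
finger_force: 40.6
```

move_arm:
  commands:
    - [[0.5,0,0,0.05,0],[0.5,0,0,0.1,0],[0.5,0,0,0.1,0]]

```text
time_s: 7.15
tool_pos: [0.5366, 0.0268, 0.1025]
ee_rot: [[-0.183, 0.983, 0.004], [0.983, 0.183, -0.003], [-0.004, 0.003, -1.0]]
force: [-0.5, -8.7, 12.4]
grip_width: 0.0532
finger_force: 40.9
```

```bash
cat > st.py <<'E'
from h import *
s=state(); f=np.array(s["force"]);d=np.array(s["tool_pos"])[:2]-[.5385,.0097]; c,k=np.cos(.183),np.sin(.183)
print("pump xy mm",np.round([1e3*(d@[c,k]),1e3*(d@[-k,c])],1),"z",round(s["tool_pos"][2],4),"F pump",np.round([f[:2]@[c,k],f[:2]@[-k,c],f[2]],1),np.round(s["ft_torque"],2),"w",round(s["grip_width"],4),round(s["finger_force"],1),s["time_s"])
E
python3 st.py
```

```text
pump xy mm [ 1.3 17.2] z 0.1025 F pump [-2.1 -8.4 12.4] [-0.87  0.44  0.03] w 0.0532 40.9 7.15
```

```bash
cat > tilt.py <<'E'
from h import *
c,k=np.cos(.183),np.sin(.183)
for n in("side","top"):
    p=optics.read_camera(n); q=pts(p); d=q[:,:2]-[.5385,.0097]
    P=1e3*np.c_[d@[c,k],d@[-k,c],q[:,2]]
    m=(abs(P[:,0])<44)&(P[:,1]>-75)&(P[:,1]<85)&(P[:,2]>60)&(P[:,2]<125); P=P[m]
    for a in range(-70,85,8):
        s=P[(P[:,1]>=a)&(P[:,1]<a+8)]
        o=s[abs(s[:,0])>30]; 
        if len(o)>4: print(n,a+4,len(o),np.round(np.percentile(o[:,2],[15,50,85]),1))
E
python3 tilt.py
```

```text
side -66 8 [72.6 83.4 86. ]
side -58 9 [69.4 71.5 84. ]
side -50 14 [79.1 83.3 85.4]
side -10 5 [76.2 81.1 82.5]
side -2 6 [64.8 73.6 83.4]
side 6 8 [79.  83.3 87.6]
side 14 11 [ 68.9  87.1 117. ]
side 22 26 [ 85.5  95.9 114.7]
side 30 37 [ 86.9 108.3 119.3]
side 38 8 [80.9 87.  89.1]
side 46 7 [87.7 88.4 90.1]
side 54 7 [88.1 90.4 91.1]
side 62 12 [85.3 89.7 91.8]
side 70 18 [81.7 87.7 90.5]
side 78 27 [65.8 81.3 86.9]
side 86 25 [62.5 69.7 79.1]
top 14 7 [73.7 86.9 89. ]
top 22 32 [ 85.1  87.8 102.7]
top 30 50 [ 85.7  88.2 101.4]
top 38 43 [82.2 87.2 90.1]
top 46 44 [77.9 89.7 92. ]
top 54 33 [88.2 90.2 92.4]
top 62 44 [89.3 91.2 93.4]
top 70 46 [82.9 87.8 89.7]
top 78 59 [72.8 82.9 84.7]
```

move_arm:
  commands:
    - [[0.5,0,0,0.05,0],[0.5,0,0,0.1,0],[0.5,0,0,0.1,0]]

```text
time_s: 7.5
tool_pos: [0.5367, 0.0268, 0.1023]
ee_rot: [[-0.183, 0.983, 0.004], [0.983, 0.183, -0.003], [-0.004, 0.003, -1.0]]
force: [-2.5, -8.3, 17.2]
grip_width: 0.0528
finger_force: 41.5
```

```bash
python3 st.py
```

```text
pump xy mm [ 1.3 17.1] z 0.1023 F pump [-4.  -7.7 17.2] [-0.96  0.68  0.02] w 0.0528 41.5 7.5
```

move_arm:
  commands:
    - [[0.5,0,0,-0.1,0],[0.5,-0.1,-0.08,-0.15,0],[0.5,-0.3,-0.08,-0.15,0],[0.5,-0.5,-0.08,-0.15,0],[0.5,-0.7,-0.08,-0.15,0],[0.5,-0.8,-0.08,-0.15,0]]

```text
time_s: 8.0
tool_pos: [0.5371, 0.0217, 0.102]
ee_rot: [[-0.181, 0.983, 0.003], [0.984, 0.181, 0.002], [0.002, 0.003, -1.0]]
force: [-0.1, 4.8, 7.2]
grip_width: 0.0529
finger_force: 40.4
```

```bash
python3 st.py
```

```text
pump xy mm [ 0.8 12. ] z 0.102 F pump [0.8 4.8 7.2] [0.85 0.13 0.  ] w 0.0529 40.4 8.0
```

move_arm:
  commands:
    - [[0.5,-0.15,0,0,0],[0.5,-0.3,0,0,0],[0.5,-0.45,0,0,0],[0.5,-0.5,0,0,0]]

```text
time_s: 8.33
tool_pos: [0.5379, 0.0166, 0.1017]
ee_rot: [[-0.181, 0.983, 0.002], [0.983, 0.181, 0.002], [0.002, 0.003, -1.0]]
force: [-0.8, 3.7, 5.8]
grip_width: 0.0532
finger_force: 40.3
```

```bash
python3 st.py
```

```text
pump xy mm [0.6 6.9] z 0.1017 F pump [-0.1  3.8  5.8] [0.67 0.04 0.03] w 0.0532 40.3 8.3333
```

move_arm:
  commands:
    - [[0.5,-0.1,0,0,0],[0.5,-0.2,0,0,0],[0.5,-0.3,0,0,0],[0.5,-0.4,0,0,0],[0.5,-0.5,0,0,0]]

```text
time_s: 8.75
tool_pos: [0.5385, 0.0127, 0.1015]
ee_rot: [[-0.181, 0.984, 0.002], [0.984, 0.181, 0.004], [0.003, 0.002, -1.0]]
force: [-1.4, 8.6, 4.9]
grip_width: 0.0529
finger_force: 40.2
```

```bash
python3 st.py
```

```text
pump xy mm [0.5 2.9] z 0.1015 F pump [0.2 8.7 4.9] [1.2  0.02 0.11] w 0.0529 40.2 8.75
```

move_arm:
  commands:
    - [[0.5,-0.1,0,0,0],[0.5,-0.2,0,0,0],[0.5,-0.3,0,0,0],[0.5,-0.3,0,0,0]]

```text
time_s: 9.08
tool_pos: [0.5389, 0.0102, 0.1014]
ee_rot: [[-0.181, 0.984, 0.001], [0.984, 0.181, 0.005], [0.004, 0.002, -1.0]]
force: [-0.8, 9.7, 4.0]
grip_width: 0.0533
finger_force: 40.1
```

```bash
python3 st.py
```

```text
pump xy mm [0.5 0.4] z 0.1014 F pump [1.  9.7 4. ] [1.4  0.04 0.07] w 0.0533 40.1 9.0833
```

move_arm:
  commands:
    - [[0.5,-0.1,0,0,0],[0.5,-0.2,0,0,0],[0.5,-0.2,0,0,0]]

```text
time_s: 9.33
tool_pos: [0.5392, 0.0087, 0.1015]
ee_rot: [[-0.18, 0.984, 0.001], [0.984, 0.18, 0.005], [0.005, 0.002, -1.0]]
force: [-1.2, 10.8, 4.1]
grip_width: 0.0528
finger_force: 40.2
```

```bash
python3 st.py
```

```text
pump xy mm [ 0.5 -1.1] z 0.1015 F pump [ 0.8 10.8  4.1] [1.59 0.1  0.04] w 0.0528 40.2 9.3333
```

move_arm:
  commands:
    - [[0.5,-0.1,0,0,0],[0.5,-0.2,0,0,0],[0.5,-0.2,0,0,0]]

```text
time_s: 9.58
tool_pos: [0.5395, 0.0074, 0.1016]
ee_rot: [[-0.18, 0.984, 0.001], [0.984, 0.18, 0.007], [0.006, 0.002, -1.0]]
force: [-1.2, 12.6, 5.7]
grip_width: 0.0535
finger_force: 40.3
```

```bash
python3 st.py
```

```text
pump xy mm [ 0.5 -2.4] z 0.1016 F pump [ 1.1 12.6  5.7] [2.02 0.1  0.1 ] w 0.0535 40.3 9.5833
```

move_arm:
  commands:
    - [[0.5,-0.1,0,0,0],[0.5,-0.2,0,0,0],[0.5,-0.2,0,0,0]]

```text
time_s: 9.83
tool_pos: [0.5395, 0.0071, 0.1018]
ee_rot: [[-0.179, 0.984, 0.0], [0.984, 0.179, 0.01], [0.009, 0.002, -1.0]]
force: [-2.8, 19.0, 8.6]
grip_width: 0.0532
finger_force: 40.5
```

```bash
python3 st.py
```

```text
pump xy mm [ 0.5 -2.7] z 0.1018 F pump [ 0.7 19.2  8.6] [3.07 0.29 0.21] w 0.0532 40.5 9.8333
```

The end stops are felt: the force rises steeply at 19 N. Now swinging down and keeping it pushed in.

move_arm:
  commands:
    - [[0.5,0.02,0,0.05,0],[0.5,0.04,0,0.1,0],[0.5,0.06,0,0.15,0],[0.5,0.06,0,0.15,0]]

```text
time_s: 10.17
tool_pos: [0.5395, 0.0076, 0.1009]
ee_rot: [[-0.18, 0.984, 0.001], [0.984, 0.18, 0.009], [0.009, 0.002, -1.0]]
force: [-3.3, 18.7, 12.1]
grip_width: 0.0534
finger_force: 41.0
```

```bash
python3 st.py
```

```text
pump xy mm [ 0.6 -2.2] z 0.1009 F pump [ 0.1 19.  12.1] [2.68 0.5  0.11] w 0.0534 41.0 10.1667
```

move_arm:
  commands:
    - [[0.5,0.02,0,0.05,0],[0.5,0.04,0,0.1,0],[0.5,0.06,0,0.15,0],[0.5,0.06,0,0.15,0]]

```text
time_s: 10.5
tool_pos: [0.5394, 0.0078, 0.0994]
ee_rot: [[-0.18, 0.984, 0.001], [0.984, 0.18, 0.008], [0.008, 0.002, -1.0]]
force: [-4.1, 18.0, 13.4]
grip_width: 0.0536
finger_force: 41.2
```

```bash
python3 st.py
```

```text
pump xy mm [ 0.5 -2. ] z 0.0994 F pump [-0.8 18.4 13.4] [2.44 0.55 0.01] w 0.0536 41.2 10.5
```

move_arm:
  commands:
    - [[0.5,0.02,0,0.05,0],[0.5,0.04,0,0.1,0],[0.5,0.06,0,0.15,0],[0.5,0.06,0,0.15,0]]

```text
time_s: 10.83
tool_pos: [0.5394, 0.0081, 0.0978]
ee_rot: [[-0.18, 0.984, 0.001], [0.984, 0.18, 0.008], [0.007, 0.002, -1.0]]
force: [-3.4, 16.0, 12.3]
grip_width: 0.0532
finger_force: 41.3
```

```bash
python3 st.py
```

```text
pump xy mm [ 0.6 -1.8] z 0.0978 F pump [-0.4 16.4 12.3] [2.21 0.48 0.  ] w 0.0532 41.3 10.8333
```

move_arm:
  commands:
    - [[0.5,0.02,0,0.05,0],[0.5,0.04,0,0.1,0],[0.5,0.06,0,0.15,0],[0.5,0.06,0,0.15,0]]

```text
time_s: 11.17
tool_pos: [0.5393, 0.0084, 0.0962]
ee_rot: [[-0.18, 0.984, 0.001], [0.984, 0.18, 0.007], [0.007, 0.002, -1.0]]
force: [-2.8, 15.9, 11.4]
grip_width: 0.0535
finger_force: 41.4
```

```bash
python3 st.py
```

```text
pump xy mm [ 0.5 -1.5] z 0.0962 F pump [ 0.1 16.1 11.4] [2.12 0.45 0.09] w 0.0535 41.4 11.1667
```

move_arm:
  commands:
    - [[0.5,0.02,0,0.05,0],[0.5,0.03,0,0.1,0],[0.5,0.04,0,0.1,0],[0.5,0.04,0,0.1,0]]

```text
time_s: 11.5
tool_pos: [0.5393, 0.0085, 0.0951]
ee_rot: [[-0.18, 0.984, 0.001], [0.984, 0.18, 0.007], [0.006, 0.002, -1.0]]
force: [-2.7, 15.5, 8.8]
grip_width: 0.0531
finger_force: 41.4
```

```bash
python3 st.py; python3 tilt.py; python3 - <<'E'
from h import *
p=optics.read_camera("side"); cv2.imwrite("pics/s4.png",cv2.resize(p["pixels"][125:225,335:435],(600,600),interpolation=cv2.INTER_CUBIC))
E
```

```text
pump xy mm [ 0.6 -1.3] z 0.0951 F pump [ 0.2 15.7  8.8] [1.99 0.42 0.08] w 0.0531 41.4 11.5
side -66 10 [81.7 84.4 87.2]
side -58 9 [71.5 82.6 85.6]
side -50 11 [75.3 82.1 86.7]
side -18 6 [78.3 79.2 80.1]
side -10 9 [74.6 79.4 81. ]
side -2 12 [ 77.8  80.6 100.6]
side 6 39 [ 81.  103.9 117.8]
side 14 32 [ 77.   91.7 112.5]
side 22 7 [77.7 79.4 80.2]
side 30 7 [78.1 80.  81.2]
side 38 9 [78.4 79.9 81. ]
side 46 6 [79.2 79.8 81.3]
side 62 7 [81.9 82.6 82.9]
side 70 8 [81.7 82.2 84.3]
side 78 23 [64.7 73.2 81.3]
side 86 20 [62.9 70.  80. ]
top -2 6 [77.2 78.6 82. ]
top 6 57 [ 78.4  81.1 101.9]
top 14 42 [76.4 79.5 81. ]
top 22 40 [76.9 79.5 81. ]
top 30 38 [75.5 80.  81.6]
top 38 37 [78.4 80.5 82. ]
top 46 48 [75.1 78.9 82.5]
top 54 31 [75.9 79.1 84.3]
top 62 42 [82.6 83.9 85.2]
top 70 40 [81.9 83.1 84.9]
top 78 59 [71.4 82.6 84.9]
```

View pics/s4.png

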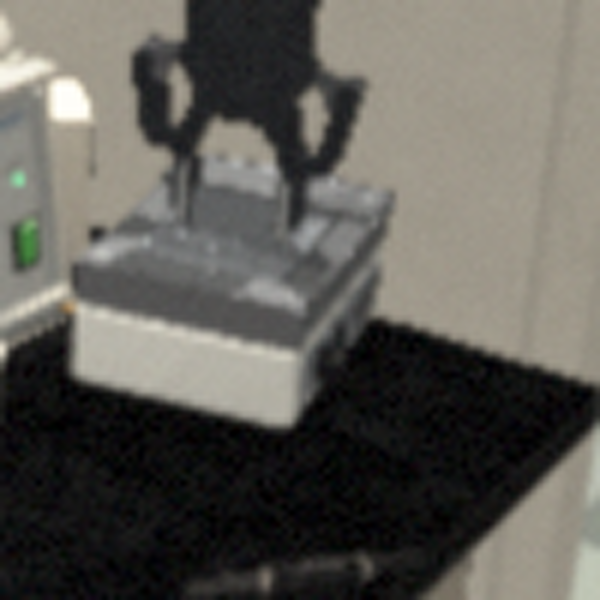

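The plate top reads 80 mm across its whole length (seat 72 + 8), so the cover lies flat with its tongue below the keeper. A last gentle press, then release.

move_arm:
  commands:
    - [[0.5,0.02,0,0.05,0],[0.5,0.03,0,0.1,0],[0.5,0.03,0,0.1,0]]

```text
time_s: 11.9
tool_pos: [0.5392, 0.0087, 0.0943]
ee_rot: [[-0.18, 0.984, 0.001], [0.984, 0.18, 0.006], [0.006, 0.002, -1.0]]
force: [-2.8, 13.6, 12.3]
grip_width: 0.0532
finger_force: 41.7
```

```bash
python3 st.py
```

```text
pump xy mm [ 0.5 -1.1] z 0.0943 F pump [-0.3 13.9 12.3] [1.88 0.4  0.07] w 0.0532 41.7 11.9
```

move_arm:
  commands:
    - [[0.5,0,0,0.05,0],[0.5,0,0,0.1,0],[0.5,0,0,0.1,0]]

```text
time_s: 12.15
tool_pos: [0.5392, 0.0087, 0.0942]
ee_rot: [[-0.18, 0.984, 0.001], [0.984, 0.18, 0.006], [0.006, 0.002, -1.0]]
force: [-4.1, 14.8, 17.6]
grip_width: 0.0533
finger_force: 42.4
```

```bash
python3 st.py
```

```text
pump xy mm [ 0.5 -1.1] z 0.0942 F pump [-1.3 15.3 17.6] [ 1.86  0.91 -0.12] w 0.0533 42.4 12.15
```

move_arm:
  commands:
    - [[0.5,0,0,-0.1,0],[0.5,0,0,-0.2,0],[0.5,0,0,-0.2,0],[0.25,0,0,-0.2,0],[0.25,0,0,-0.2,0],[0.25,0,0,-0.2,0],[0.25,0,0,-0.2,0]]

```text
time_s: 12.73
tool_pos: [0.5389, 0.0048, 0.0935]
ee_rot: [[-0.182, 0.983, -0.001], [0.983, 0.182, -0.0], [-0.0, -0.001, -1.0]]
force: [-0.7, -0.7, -0.2]
grip_width: 0.064
finger_force: 0.0
```

```bash
python3 st.py; python3 tilt.py
```

```text
pump xy mm [-0.5 -4.9] z 0.0935 F pump [-0.8 -0.6 -0.2] [ 0.   -0.02 -0.02] w 0.064 0.0 12.7333
side -66 7 [81.  84.7 86.1]
side -58 11 [71.6 75.4 86.1]
side -50 13 [78.  82.1 85.2]
side -10 14 [ 77.9  97.7 118.9]
side -2 19 [ 76.9  91.  108.3]
side 6 63 [ 89.  104.1 116.7]
side 14 19 [ 77.6  80.5 118.8]
side 22 8 [76.  77.2 78.8]
side 30 8 [77.2 77.9 79.5]
side 38 9 [77.  78.4 79. ]
side 46 7 [78.4 79.  79.9]
side 62 8 [81.5 82.1 83.7]
side 70 8 [80.8 82.9 83.4]
side 78 23 [64.8 78.1 82.7]
side 86 17 [62.6 70.7 76.7]
top -2 17 [78.4 80.1 97.2]
top 6 68 [ 78.2  83.6 111.3]
top 14 41 [77.  79.2 81.6]
top 22 40 [75.7 78.6 80.3]
top 30 43 [73.4 79.4 81.3]
top 38 38 [76.9 79.2 80.4]
top 46 42 [77.  78.7 81. ]
top 54 32 [76.3 80.  84.4]
top 62 40 [81.6 83.6 85.1]
top 70 41 [81.2 82.7 85.2]
top 78 58 [68.9 81.9 84.8]
```

move_arm:
  commands:
    - [[0.25,0,0,-1,0],[0.25,0,0,-3,0],[0.25,0,0,-6,0],[0.25,0,0,-10,0],[0.25,0,0,-14,0],[0.25,3,-2,-16,0],[0.25,7,-5,-16,0],[0.25,11,-8,-16,0],[0.25,15,-11,-16,0],[0.25,19,-14,-16,0],[0.25,23,-15,-16,0],[0.25,27,-15,-16,0],[0.25,27,-15,-16,0],[0.25,27,-15,-16,0]]

```text
time_s: 14.0
tool_pos: [0.3407, 0.2469, 0.2548]
ee_rot: [[-0.187, 0.982, 0.001], [0.982, 0.187, 0.003], [0.003, 0.001, -1.0]]
force: [0.0, -0.5, -0.1]
grip_width: 0.0639
finger_force: 0.0
```

```bash
python3 tilt.py|grep top; python3 - <<'E'
from h import *
p=optics.read_camera("top"); cv2.imwrite("pics/t5.png",cv2.resize(p["pixels"][150:250,365:485],(720,600),interpolation=cv2.INTER_CUBIC))
q=pts(p); d=q[:,:2]-[.5385,.0097]; c,k=np.cos(.183),np.sin(.183); P=1e3*np.c_[d@[c,k],d@[-k,c],q[:,2]]
r=P[(P[:,2]>98)&(P[:,2]<112)&(abs(P[:,0])<40)&(abs(P[:,1])<40)]; print("rib",len(r),np.round(np.median(r,0),1),rect(r[:,:2]/1000))
E
```

```text
top -66 42 [83.5 85.  86.8]
top -58 36 [84.  85.5 87.4]
top -50 61 [73.5 76.6 86.5]
top -42 32 [73.5 76.3 78.6]
top -34 42 [77.6 79.1 81.1]
top -26 40 [74.3 78.5 81.3]
top -18 42 [74.7 79.  80.7]
top -10 38 [77.3 79.  81.3]
top -2 39 [77.3 79.1 80.8]
top 6 40 [77.6 79.4 81.4]
top 14 39 [77.7 79.1 81.2]
top 22 40 [75.  78.3 80.7]
top 30 44 [71.4 78.4 80.8]
top 38 40 [77.2 78.5 81.5]
top 46 39 [78.2 79.5 81.3]
top 54 36 [76.4 80.6 84.3]
top 62 39 [82.2 83.6 85.2]
top 70 43 [82.  83.5 84.8]
top 78 59 [70.5 82.4 84. ]
rib 132 [  0.6   6.5 104.8] (array([0.8, 5.6]), 12.2, 53.8, 89.81)
```

View pics/t5.png

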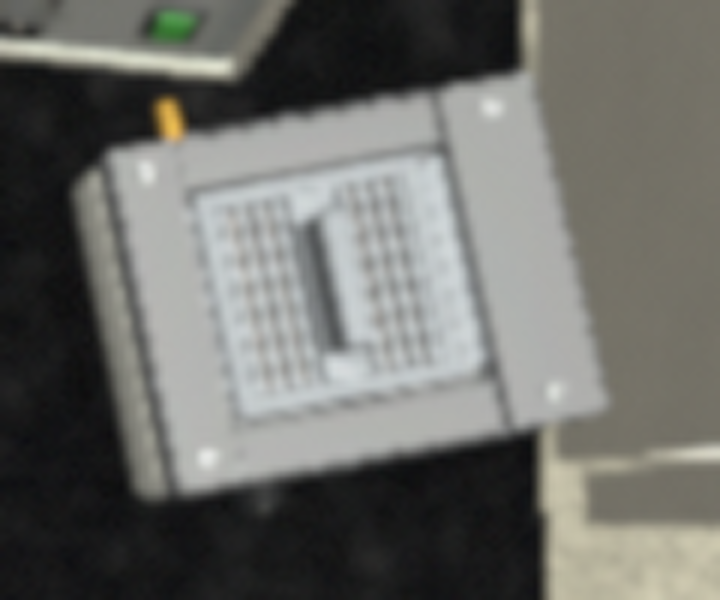

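The cover sits in the well with its lip end under the ledge bar (crop x≈490) and its tongue end at the keeper (x≈200). The rib is at pump (0.8, 5.6) mm, where the seat is, and the plate is level at about 79 mm.

```bash
python3 -c "
from cell import job
print(job.close_job())"
```

```text
the job is handed in; nothing more can be done
None
```

The filter cover is back on the pump, flat and held under both ledge and keeper. In the last picture its rib is within about 1 mm of the seat position. The highest wrist-force readings were about 24 N, the bystanders were not touched, and the job was handed in at about 14 s.

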